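Put the magnifying kit away and shut the kit drawer

ROBOT

A 7-joint arm with a two-finger parallel gripper is mounted at the origin on the work surface. World frame = base frame: x ahead of the robot, y to its left, z up, the work surface at z = 0. Lengths are in m, angles in rad, forces in N, time in s.
With the tool pointing down it reaches from about 0.425 to 0.925 m from the base axis. Payload 6.8 kg.
Tool frame: the origin (TCP) lies between the finger pads, 19 mm behind the fingertips; this is the grasp point; z points along the fingers, y is the line along which they close (so a half turn about z gives the same grasp; the last joint's range is limited). The gripper opens to 85 mm and grips with 20 to 120 N. Pads are 22 mm wide; open, the fingers measure 114 mm over their backs; the gripper's body (76 mm by 85 mm) begins 54 mm behind the grasp point. The pads swing forward as they close: fully open they stand 13 mm farther back than shut.
Start: joints at [1.174, 0.477, 0.022, 1.555, -0.011, 1.109, -0.083], TCP at [0.192, -0.647, 0.25] pointing down, gripper open.
Joint ranges: [-2.96, 2.96], [-0.34, 2.1], [-1.41, 1.46], [0.24, 2.44], [-1.37, 4.51], [0.17, 1.92], [-2.96, 2.96]. Speed limits (rad/s): [2.39, 2.39, 3.14, 3.14, 3.14, 3.14, 3.14].

INTERFACE

Orientations are given as a unit quaternion [w, x, y, z].
In Python, from station import * gives the robot as it stands.
- The arm moves only by the tool carry_out, never from a script. Its argument "rows" is text: rows parted by semicolons, each of 4 numbers parted by spaces: the shift along the world's x, y, z in mm, then the turn about the world's z in degrees. In form: dx dy dz yaw; .... A call has 1 to 10 rows; each row shifts and turns the commanded pose from where the row before left it; what a row does not reach is not made up. A row lasts 1/8 s, in which the tool goes at most 62.5 mm and 10.7 degrees, less where a joint would pass 70% of its speed; a pose out of reach is approached as far as the arm can. A call is refused whole if a number of a shift passes 62.5 or a number of a turn 10.7, either way. A call with a gripper value outside its range is refused whole. "claw" is the finger opening in mm, from 0 to 85.4, set as the call begins (left out, the last holds). The fingers move at their own pace and stop on an object; "force" is the grip in N (left out, the last holds). Time passes only in rows, so rows that do not move let the fingers close. It gives the time, the measured TCP pose, the force, the opening and the grip force at its end, in the units of the state.
- get_obs(): the state, without advancing time (a new reading comes with each control period).
- read_camera(name): name is "scene" or "top" or "wrist"; returns a dict with "img" (420x560x3 uint8, blue, green, red), "fov_y" (degrees; the focal length in pixels is half the picture's height over the tangent of half this angle, whatever the lens; pixels are square), "cx", "cy" (the principal point, pixels), "world_to_cam" (4x4, takes a point from world to camera coordinates). Camera axes: x right, y up, looking along -z (the intrinsics and any distortion apply to the point x, -y, -z); pixel columns grow to the right and rows downward; lengths in m; the calibration is good to about 2 mm. A picture is of the moment at which its call begins. There is no depth.
- hand_in(): hands the job in; it is judged then, once.
Trained networks look in the newest picture that a camera, given by its name, has taken for a name from the list of things; names that differ only in an ending like _2 or _b are one class to them, and where a whole thing is asked for, a point or a joint stands for the part that bears it (a point fixed in the world has none). Each returns a list of dicts, best first, with "confidence" (0 to 1); they miss things now and then, are a little off and sometimes report something else, mostly with a low value. They report only what shows in the picture. A call takes as long as a camera call. They do not tell look-alikes from the thing itself.
- recognise(camera, thing): "centre" ([column, row] in pixels, amid what is visible of it).
- outline_of(camera, thing): "pixels" (420x560 bool, what is visible of it) and "centre" ([column, row] in pixels, amid what is visible of it).
- place_of(camera, thing): "centre" ([column, row] in pixels: a listed point, or the origin of a listed thing).
The state is a dict: "t": time; "q": joint angles; "joint_vel": joint speeds; "joint_torque": joint torques, N m; "eef_pos": TCP position; "tool_rot": TCP orientation; "contact_force": force on the tool from outside, world axes, zero at the start; "torque": the same for the moment, N m; "gripper_width": opening from 0.0 (shut) to 1.0 (fully open); "grasp_force": force on a finger pad.
Only numpy, scipy, OpenCV 4.12 (cv2) and the standard library are available. Lean on these libraries where they do the work, as an engineer would, in place of code of your own. Each camera call takes 0.05 s, during which the arm holds its last target. There are 200 camera calls.

TASK

Lay the pocket microscope and the hand magnifier in the open blue drawer of the kit unit, setting each down gently rather than dropping it, then push the drawer fully home until it clicks in and stays shut, without slamming it. Leave the stereo microscope, the green bowl and the white carton standing where they are.

Things in the scene. Friction and masses are not known exactly. Their poses are not given: they have to be found in the camera images.
- kit_unit: Fixed white unit, 280 wide (y), 290 deep (x), two drawers facing -x (the robot) at yaw 0: the upper, blue, open; the lower, grey, a fixed dummy. Origin: on the table, mid-width, in the plane of the blue drawer's face when shut; x points inwards, z up. The sides, and a panel above the blue drawer (lower edge 164 above the table: things in the drawer must be lower), begin 16 behind that plane.
- board_edge (a point): Middle of the lower front edge of the unit's wooden top board, 300 wide, 220 to 238 above the table. The board overhangs the shut drawer's face by 22 towards the robot, so a tool pointing straight down cannot follow the drawer home: tip it some 35 degrees, fingers pointing forward and down. Axes as the unit's.
- drawer (a joint): How far the drawer is open, m: 0 = fully home, seated in its detent; 0.22 = fully out. It opens along the unit's -x, with about 1 N of friction. Over the last 14 mm a sprung detent resists with some 4 to 8 N; once pushed past about 6 mm it pulls the drawer home, short of that it pushes it back out.
- drawer_face (a point): Middle of the outer face of the drawer's plain blue front, 125 above the table; moves with the drawer. The front is 276 wide, 16 thick, from 92 to 160 above the table, with a flat aluminium strip along its top and no handle. Axes as the unit's.
- tray (a point): Front end of the drawer's inner floor (grey felt), mid-width, where it meets the front's inner face, 99 above the table; moves with the drawer, axes as the unit's. Inside: 245 long (from here to +x), 238 wide (y); aluminium walls 5 thick rise 45 above the floor, the front 60. With the drawer out, the tray's rear is still inside the unit.
- pocket_scope: Loose hand-held pocket microscope lying on its side, a black and dark grey block 105 long (x), 44 wide (y; the grey end, +x, is 36 wide), 36 high, with an orange dot on top; 0.1 to 0.2 kg. Origin: middle of its underside; z up.
- magnifier: Loose hand magnifier lying flat, 140 long: a round black lens frame 66 across and 12 thick, centred 37 towards +x of the origin, and an orange handle 20 wide (y) and 16 high that reaches from 8 on the +x side (where it meets the frame) to 70 towards -x. Origin: on the underside, near the frame's edge; z up; about 0.09 kg.
- stereo_microscope: Bystander: loose white stereo microscope standing upright, base 200 by 115, 240 high, 1.4 kg. Origin: middle of its underside.
- green_bowl: Bystander: loose yellow-green bowl, 120 across, 55 high. Origin: middle of its underside.
- carton: Bystander: loose white carton with a blue band, 60 (x) by 150 (y) by 50 high. Origin: middle of its underside.
Not all that is in view belongs to the job. Of the things that look like the magnifier, the largest one is meant. There is more than one size of the pocket_scope; the job needs the smaller.

How it is judged:
By the outcome, as a careful person would: the job done as asked, in the order asked, and still so for the second after the job is handed in, with the robot touching nothing.
It also fails if it takes over 72 s, if anything falls off the work surface, if the arm or the gripper's body presses on something with over 40 N, if the wrist force passes 120 N, or if a joint passes its speed limit or range.

## Working session

There is one attempt and no reset: what is moved stays moved. The work goes in short steps, Python scripts to look and compute and a tool call to move; the robot and the scene stay as the last step left them, time stands still between calls to the robot, and variables do not carry over. Pictures are saved under pics/ and viewed, at most 10 in all, crops included, and the job is handed in when it is done.

Besides the shell and the picture viewer there is one more tool, called after ">>>" by a JSON object that holds its "fn" and its "kwargs". carry_out: Moves the arm, as the interface text tells. Its arguments: {"type":"object","properties":{"rows":{"type":"string"},"claw":{"type":"number"},"force":{"type":"number"}},"required":["rows"]}

```bash
ls; mkdir -p pics
cat > h.py <<'E'
from station import *
import numpy as np, cv2
def pix2world(c,uv,z):
    f=210/np.tan(np.radians(c["fov_y"])/2); M=np.array(c["world_to_cam"]); R=M[:3,:3]; t=M[:3,3]
    o=-R.T@t; d=R.T@np.array([(uv[0]-c["cx"])/f,-(uv[1]-c["cy"])/f,-1])
    return o+d*(z-o[2])/d[2]
def proj(c,p):
    f=210/np.tan(np.radians(c["fov_y"])/2); M=np.array(c["world_to_cam"]); q=M[:3,:3]@np.array(p)+M[:3,3]
    return np.array([c["cx"]-f*q[0]/q[2], c["cy"]+f*q[1]/q[2]])
E
python3 - <<'E'
from h import *
o=get_obs(); print({k:np.round(v,3) for k,v in o.items()})
for n in ["top","scene"]:
    c=read_camera(n); print(n,[k for k in c if k!='img'],c["fov_y"],c["cx"],c["cy"],[ (k,c[k]) for k in c if k not in('img','fov_y','cx','cy')]); cv2.imwrite(f"pics/{n}0.png",c["img"])
    for th in ["kit_unit","board_edge","drawer_face","tray","pocket_scope","magnifier","stereo_microscope","green_bowl","carton"]:
        for p in place_of(n,th): print(th,np.round(p["centre"],1),round(p["confidence"],2),np.round(pix2world(c,p["centre"],{"board_edge":.22,"drawer_face":.125,"tray":.099}.get(th,0)),3))
E
```

```text
pics
{'t': np.float64(0.0), 'q': array([ 1.174,  0.478,  0.022,  1.556, -0.012,  1.109, -0.083]), 'joint_vel': array([-0.001, -0.   ,  0.   , -0.001,  0.001, -0.   , -0.001]), 'joint_torque': array([-1.0000e-03, -5.9645e+01,  1.6080e+00, -2.8119e+01,  1.2000e-02,
        1.0000e-02, -0.0000e+00]), 'eef_pos': array([ 0.192, -0.647,  0.249]), 'tool_rot': array([-0.001,  0.99 ,  0.144, -0.   ]), 'contact_force': array([-0.714,  0.061,  0.751]), 'torque': array([ 0.057,  0.024, -0.   ]), 'grasp_force': np.float64(0.0), 'gripper_width': np.float64(0.997)}
top ['fov_y', 'cx', 'cy', 'world_to_cam'] 46.214986553656416 285.7861472079763 218.1863203954531 [('world_to_cam', array([[-1.75378184e-03, -9.99902254e-01,  1.38710465e-02,
        -5.65642227e-02],
       [ 9.96231413e-01, -5.44143303e-04,  8.67333581e-02,
        -5.46813431e-01],
       [-8.67173325e-02,  1.39708836e-02,  9.96134990e-01,
        -1.55769138e+00],
       [ 0.00000000e+00,  0.00000000e+00,  0.00000000e+00,
         1.00000000e+00]]))]
board_edge [263.4 167.2] 0.94 [0.675 0.009 0.22 ]
drawer_face [266.9 228.2] 0.76 [0.5
[... 917 characters left out ...]
6372, -1.6985351 ],
       [ 0.        ,  0.        ,  0.        ,  1.        ]]))]
kit_unit [215.4 228.5] 0.73 [ 0.701 -0.003  0.   ]
board_edge [219.4 206.8] 0.58 [ 0.669 -0.009  0.22 ]
drawer_face [272.8 224.3] 0.66 [ 0.514 -0.015  0.125]
tray [267.9 225.6] 0.94 [ 0.529 -0.016  0.099]
pocket_scope [281.2 164.7] 0.8 [ 0.532 -0.265  0.   ]
pocket_scope [231.  151.8] 0.62 [ 0.709 -0.279  0.   ]
magnifier [248. 360.] 0.84 [0.513 0.381 0.   ]
magnifier [245.2 272.1] 0.63 [0.576 0.12  0.   ]
magnifier [236.5 314.4] 0.56 [0.575 0.255 0.   ]
stereo_microscope [276.  105.4] 0.91 [ 0.592 -0.483  0.   ]
green_bowl [307.6 332.7] 0.8 [0.35  0.267 0.   ]
carton [337.7 168.6] 0.97 [ 0.342 -0.287  0.   ]
```

View pics/top0.png

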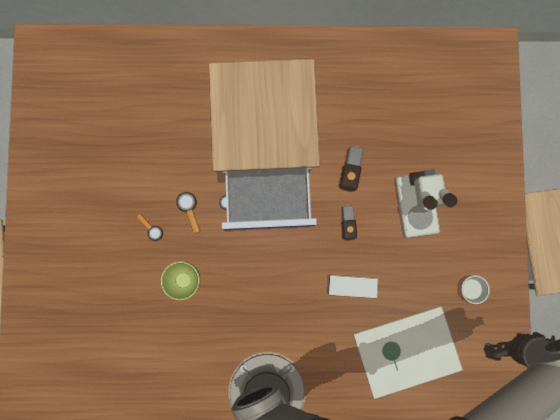

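View pics/scene0.png

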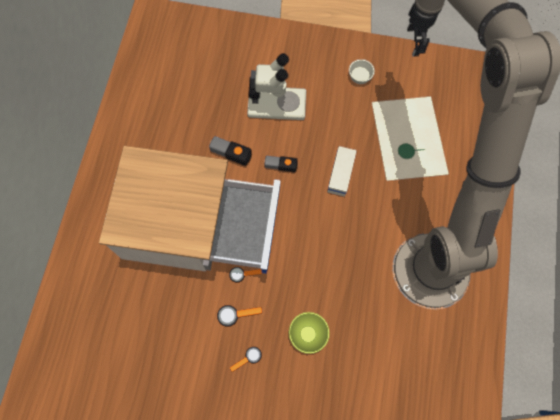

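Run:
```python
from h import *
c=read_camera("top"); im=c["img"]
cv2.imwrite("pics/crop1.png",cv2.resize(im[150:250,140:360],None,fx=3.6,fy=3.6,interpolation=cv2.INTER_CUBIC))
for n in ["top","scene"]:
  c=read_camera(n)
  for th,z in [("pocket_scope",.03),("magnifier",.012),("stereo_microscope",0.03),("green_bowl",.05),("carton",.05)]:
    for p in outline_of(n,th):
        v,u=np.nonzero(p["pixels"]); 
        if len(u)<10: continue
        w=np.array([pix2world(c,x,z)[:2] for x in zip(u,v)]); r=cv2.minAreaRect((w*1000).astype(np.float32))
        m=w.mean(0); e,V=np.linalg.eigh(np.cov((w-m).T)); a=np.degrees(np.arctan2(V[1,1],V[0,1]))
        print(n,th,round(p["confidence"],2),np.round(p["centre"]),len(u),"rect",np.round(r[0]),np.round(r[1]),round(r[2],1),"mean",np.round(m,3),"ax",round(a,1))
```

```text
top pocket_scope 0.86 [353. 172.] 695 rect [ 707. -269.] [ 58. 144.] 79.0 mean [ 0.704 -0.269] ax 167.2
top pocket_scope 0.61 [350. 227.] 459 rect [ 532. -256.] [109.  50.] 8.1 mean [ 0.529 -0.257] ax -175.3
top magnifier 0.86 [194. 203.] 430 rect [567. 262.] [134.  60.] 6.7 mean [0.582 0.259] ax -160.5
top magnifier 0.83 [152. 228.] 327 rect [515. 387.] [106.  52.] 57.3 mean [0.513 0.377] ax -135.2
top magnifier 0.69 [270. 199.] 4962 rect [612.  -2.] [193. 301.] 2.2 mean [0.611 0.001] ax 91.8
top magnifier 0.64 [220. 201.] 68 rect [601. 149.] [39. 19.] 0.5 mean [0.6   0.148] ax -175.4
top magnifier 0.33 [348. 229.] 511 rect [ 531. -262.] [ 52. 114.] 89.3 mean [ 0.527 -0.26 ] ax -177.3
top stereo_microscope 0.91 [419. 205.] 2946 rect [ 599. -512.] [212. 191.] 6.9 mean [ 0.599 -0.495] ax 169.1
top green_bowl 0.8 [182. 280.] 1139 rect [350. 273.] [115. 112.] 0.8 mean [0.349 0.275] ax 153.6
top carton 0.63 [352. 287.] 973 rect [ 330. -262.] [156.  61.] 86.1 mean [ 0.33  -0.263] ax 85.8
top carton 0.63 [266. 199.] 5095 rect [607.   1.] [193. 294.] 2.6 mean [0.606 0.   ] ax 93.1
scene poc
[... 214 characters left out ...]
t_scope 0.38 [340. 171.] 927 rect [ 329. -269.] [177.  65.] 86.8 mean [ 0.33  -0.268] ax 86.8
scene magnifier 0.81 [253. 356.] 285 rect [523. 377.] [99. 46.] 30.4 mean [0.511 0.374] ax -137.0
scene magnifier 0.64 [231. 315.] 528 rect [566. 258.] [135.  64.] 11.1 mean [0.583 0.257] ax -160.2
scene magnifier 0.52 [241. 271.] 290 rect [574. 130.] [101.  48.] 11.1 mean [0.586 0.13 ] ax -161.7
scene stereo_microscope 0.61 [274.  93.] 2731 rect [ 602. -545.] [199. 265.] 9.8 mean [ 0.604 -0.515] ax 115.8
scene green_bowl 0.65 [310. 333.] 1226 rect [350. 271.] [112. 115.] 74.4 mean [0.35 0.27] ax 169.7
scene carton 0.81 [342. 169.] 838 rect [ 333. -261.] [166.  61.] 86.0 mean [ 0.333 -0.259] ax 85.4
```

View pics/crop1.png

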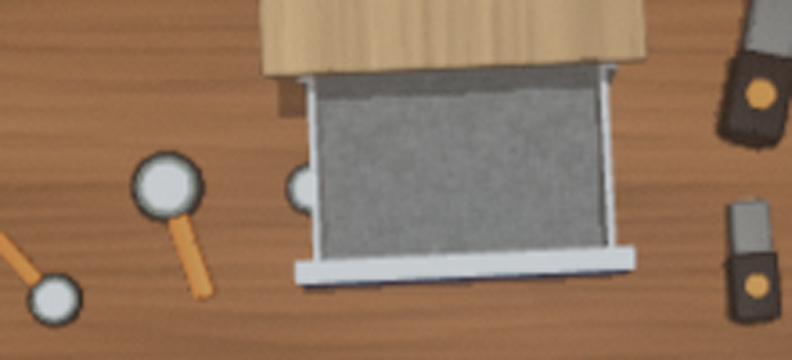

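Run:
```python
from h import *
c=read_camera("top"); g=lambda u,v:(140+u/3.6,150+v/3.6)
for n,u,v,z in [("lens",168,186,.012),("hend",204,296,.014),("hstart",177,218,.014),("scope grey",749,203,.036),("scope black",754,320,.036),("scope dot",757,286,.036),
 ("big dot",761,94,.045),
 ("stripFL",297,283,.16),("stripFR",635,268,.16),("stripBL",297,262,.16),("stripBR",635,247,.16),("innerFL",321,258,.159),("innerFR",607,246,.159),
 ("boardL",263,75,.238),("boardR",645,59,.238),("wallL",316,200,.144),("wallR",611,200,.144)]:
    print(n,np.round(pix2world(c,g(u,v),z),3))
w=read_camera("wrist"); M=np.array(w["world_to_cam"]); print("wristcam",np.round(-M[:3,:3].T@M[:3,3],3),w["fov_y"])
s=read_camera("scene"); cv2.imwrite("pics/crop2.png",cv2.resize(s["img"][140:280,90:310],None,fx=3.6,fy=3.6,interpolation=cv2.INTER_CUBIC))
```

```text
lens [0.602 0.264 0.012]
hend [0.502 0.23  0.014]
hstart [0.573 0.255 0.014]
scope grey [ 0.584 -0.257  0.036]
scope black [ 0.479 -0.26   0.036]
scope dot [ 0.51  -0.263  0.036]
big dot [ 0.68  -0.267  0.045]
stripFL [0.504 0.13  0.16 ]
stripFR [ 0.516 -0.145  0.16 ]
stripBL [0.522 0.13  0.16 ]
stripBR [ 0.534 -0.145  0.16 ]
innerFL [0.525 0.111 0.159]
innerFR [ 0.535 -0.122  0.159]
boardL [0.661 0.149 0.238]
boardR [ 0.674 -0.148  0.238]
wallL [0.574 0.117 0.144]
wallR [ 0.574 -0.127  0.144]
wristcam [ 0.258 -0.627  0.375] 71.26300160289965
```

View pics/crop2.png

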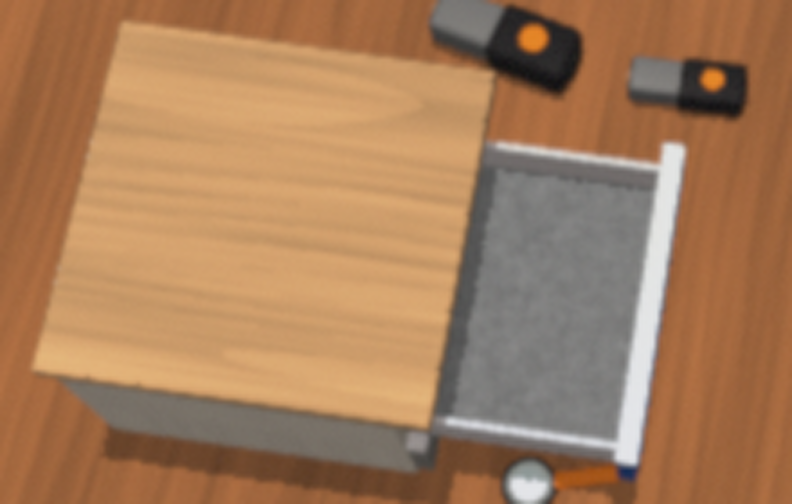

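>>> {"fn": "carry_out", "kwargs": {"rows": "22 25 0 10.5;22 25 0 10.5;22 25 0 10.5;22 25 0 10.5;22 25 0 10.5;22 25 0 10.5;22 25 0 10.5;22 25 0 10.5;22 25 0 10.5;22 25 0 10.5", "claw": 75}}

```text
t: 3.05
eef_pos: [0.4129, -0.3963, 0.2502]
tool_rot: [0.0, 0.486, 0.874, -0.0]
contact_force: [0.3, -0.1, -0.1]
gripper_width: 0.878
grasp_force: 0.0
```

>>> {"fn": "carry_out", "kwargs": {"rows": "20 23 -15 10.2;20 23 -15 10.2;20 23 -15 10.2;20 23 -15 10.2;20 23 -15 10.2;20 23 -15 10.2;0 0 0 0;0 0 0 0"}}

```text
t: 4.05
eef_pos: [0.5319, -0.2599, 0.1601]
tool_rot: [-0.0, -0.023, 1.0, -0.0]
contact_force: [0.4, -0.9, 0.3]
gripper_width: 0.876
grasp_force: 0.0
```

Run:
```python
from h import *
o=get_obs(); print(o["t"],np.round(o["q"],2),np.round(o["eef_pos"],4),o["tool_rot"],o["gripper_width"])
c=read_camera("wrist"); cv2.imwrite("pics/w1.png",c["img"])
for p in outline_of("wrist","pocket_scope"):
    v,u=np.nonzero(p["pixels"]); w=np.array([pix2world(c,x,.03)[:2] for x in zip(u,v)]); r=cv2.minAreaRect((w*1000).astype(np.float32)); print(p["confidence"],r,w.mean(0))
for p in place_of("wrist","pocket_scope"): print(p["confidence"],pix2world(c,p["centre"],0))
```

```text
4.05 [ 0.86  0.53 -0.68  1.81  0.4   0.95  1.62] [ 0.5319 -0.2599  0.1601] [-1.80483525e-04 -2.27148920e-02  9.99741928e-01 -2.79184679e-04] 0.8761198171626394
0.78 ((534.3652954101562, -262.1080322265625), (110.94358825683594, 43.810935974121094), 3.7259838581085205) [ 0.5290244 -0.2622856]
0.58 [ 0.71075954 -0.2719217   0.        ]
0.56 [ 0.53708479 -0.26310686  0.        ]
```

View pics/w1.png

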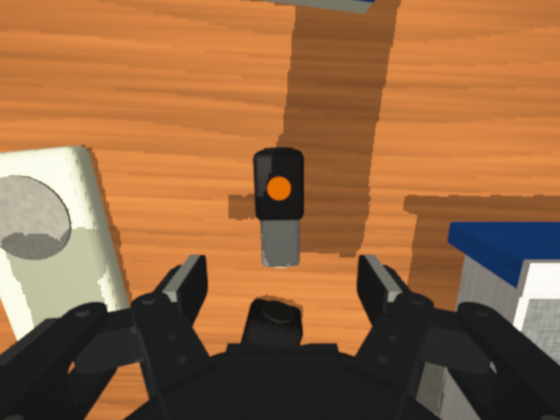

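>>> {"fn": "carry_out", "kwargs": {"rows": "0 0 -40 0;0 0 -40 0;0 -1 -30 0.5;0 0 -16 0;0 0 -8 0;0 0 0 0"}}

```text
t: 4.95
eef_pos: [0.5325, -0.2603, 0.0264]
tool_rot: [0.0, -0.028, 1.0, -0.0]
contact_force: [0.4, -0.8, 0.8]
gripper_width: 0.879
grasp_force: 0.0
```

>>> {"fn": "carry_out", "kwargs": {"rows": "0 0 0 0;0 0 0 0;0 0 0 0;0 0 0 0;0 0 0 0", "claw": 20, "force": 30}}

```text
t: 5.58
eef_pos: [0.533, -0.2605, 0.0271]
tool_rot: [0.001, -0.028, 1.0, -0.001]
contact_force: [-1.5, 0.1, 6.2]
gripper_width: 0.512
grasp_force: 31.6
```

>>> {"fn": "carry_out", "kwargs": {"rows": "0 0 20 0;0 0 50 0;0 0 60 0;0 0 60 0;20 40 20 0;20 50 0 0;19 50 0 0;0 40 0 0;0 17 0 0;0 0 0 0"}}

```text
t: 6.82
eef_pos: [0.591, -0.0624, 0.2366]
tool_rot: [0.0, -0.029, 1.0, -0.0]
contact_force: [1.1, -1.1, -1.1]
gripper_width: 0.51
grasp_force: 31.2
```

Run:
```python
from h import *
o=get_obs(); print(o["t"],np.round(o["eef_pos"],4),o["contact_force"],o["gripper_width"],o["grasp_force"])
c=read_camera("wrist"); s=read_camera("scene")
a=c["img"]; b=cv2.resize(s["img"][120:280,150:363],(560,420))
cv2.imwrite("pics/m2.png",cv2.resize(np.vstack([a,b]),None,fx=.7,fy=.7))
```

```text
6.825 [ 0.591  -0.0624  0.2366] [ 1.11304867 -1.08295    -1.0734545 ] 0.5096195842498698 31.199979186058044
```

View pics/m2.png

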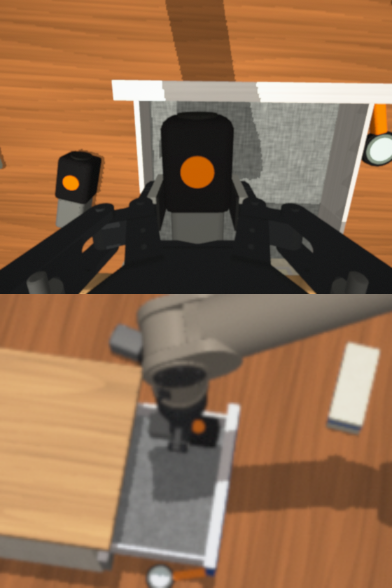

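>>> {"fn": "carry_out", "kwargs": {"rows": "6 0 -30 0;0 0 -35 0;0 0 -25 0;0 0 -10 0;0 0 -5 0;0 0 -2 0;0 0 -2 0;0 0 0 0"}}

```text
t: 7.92
eef_pos: [0.5975, -0.0631, 0.1274]
tool_rot: [0.0, -0.028, 1.0, -0.0]
contact_force: [-0.2, -0.4, -0.7]
gripper_width: 0.508
grasp_force: 31.2
```

>>> {"fn": "carry_out", "kwargs": {"rows": "0 0 -1 0;0 0 -1 0;0 0 0 0"}}

```text
t: 8.3
eef_pos: [0.5982, -0.063, 0.1261]
tool_rot: [0.001, -0.028, 1.0, -0.0]
contact_force: [-1.0, 0.4, 5.4]
gripper_width: 0.506
grasp_force: 31.9
```

>>> {"fn": "carry_out", "kwargs": {"rows": "0 0 0 0;0 0 0 0;0 0 0 0;0 0 0 0", "claw": 60}}

```text
t: 8.8
eef_pos: [0.5972, -0.0631, 0.1249]
tool_rot: [-0.0, -0.028, 1.0, 0.0]
contact_force: [-1.0, 0.3, 0.2]
gripper_width: 0.703
grasp_force: 0.0
```

>>> {"fn": "carry_out", "kwargs": {"rows": "0 0 15 0;0 0 40 0;0 0 50 0;-20 40 20 4;-10 60 0 4;0 60 0 4;0 60 0 4;0 60 0 0;0 20 0 0;0 0 0 0"}}

```text
t: 10.05
eef_pos: [0.5666, 0.2393, 0.251]
tool_rot: [0.0, -0.169, 0.986, 0.001]
contact_force: [0.0, -0.1, 0.0]
gripper_width: 0.701
grasp_force: 0.0
```

Run:
```python
from h import *
o=get_obs(); print(o["t"],np.round(o["eef_pos"],4),o["tool_rot"],o["contact_force"],o["gripper_width"],o["grasp_force"])
c=read_camera("wrist"); s=read_camera("top")
for n in ["wrist","top"]:
  c={"wrist":c,"top":s}[n]
  for p in outline_of(n,"magnifier"):
    v,u=np.nonzero(p["pixels"])
    if len(u)<9: continue
    w=np.array([pix2world(c,x,.012)[:2] for x in zip(u,v)]); r=cv2.minAreaRect((w*1000).astype(np.float32)); print(n,p["confidence"],np.round(p["centre"]),r,w.mean(0))
  # orange pixels of handle near target
  hsv=cv2.cvtColor(c["img"],cv2.COLOR_BGR2HSV); m=cv2.inRange(hsv,(5,190,150),(18,255,255)); k,l,st,ce=cv2.connectedComponentsWithStats(m)
  for i in range(1,k):
    if st[i,4]>20:
      v,u=np.nonzero(l==i); w=np.array([pix2world(c,x,.016)[:2] for x in zip(u,v)]); r=cv2.minAreaRect((w*1000).astype(np.float32)); print("orange",st[i],r)
a=read_camera("wrist")["img"]; b=cv2.resize(s["img"][120:280,150:363],(560,420))
cv2.imwrite("pics/m3.png",cv2.resize(np.vstack([a,b]),None,fx=.7,fy=.7))
```

```text
10.05 [0.5666 0.2393 0.251 ] [ 4.07631452e-04 -1.69055980e-01  9.85606179e-01  6.07825216e-04] [ 0.0072949  -0.13366893  0.04573907] 0.7005648012616587 0.0
wrist 0.79 [192. 176.] ((574.8200073242188, 125.87482452392578), (102.81529235839844, 48.85055160522461), 15.821995735168457) [0.58378683 0.1286447 ]
wrist 0.61 [290. 206.] ((567.4141845703125, 258.9902648925781), (137.2255401611328, 65.07347869873047), 7.697658538818359) [0.58054446 0.25560908]
wrist 0.59 [398. 175.] ((516.208251953125, 383.2896728515625), (103.73405456542969, 48.67633819580078), 57.56850051879883) [0.51264404 0.37131973]
orange [183 117  16  50 617] ((552.3331909179688, 118.68612670898438), (56.91794967651367, 15.665119171142578), 19.482728958129883)
orange [ 282  133   17   63 1042] ((538.0741577148438, 240.2910919189453), (75.26078033447266, 19.760448455810547), 20.331920623779297)
orange [392 184  26  44 456] ((538.3463745117188, 395.2481994628906), (58.44508743286133, 17.567678451538086), 43.36075973510742)
top 0.61 [221. 203.] ((596.7822875976562, 148.86195373535156), (45.764835357666016, 22.444265365600586), 7.566028118133545) [0.59646991 0.14764549]
top 0.57 [152. 228.] ((513.8614501953125, 387.0374755859375), (104.37257385253906, 51.03868865966797), 57.87675857543945) [0.51040789 0.37497405]
```

View pics/m3.png

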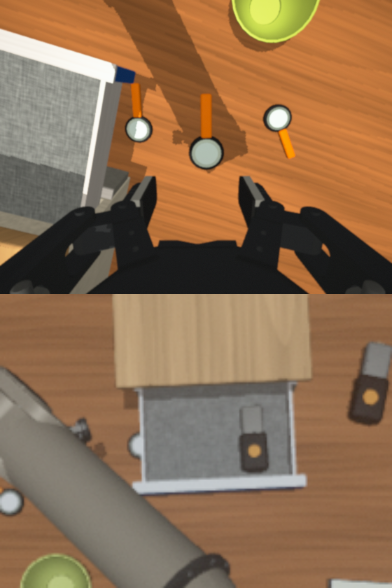

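>>> {"fn": "carry_out", "kwargs": {"rows": "-8 9 -40 1;0 0 -50 0;0 0 -60 0;0 0 -50 0;0 0 -16 0;0 0 -6 0;0 0 -3 0;0 0 0 0", "claw": 40}}

```text
t: 11.3
eef_pos: [0.5602, 0.2464, 0.0265]
tool_rot: [0.001, -0.176, 0.984, 0.0]
contact_force: [-0.2, -0.6, -0.3]
gripper_width: 0.47
grasp_force: 0.0
```

>>> {"fn": "carry_out", "kwargs": {"rows": "0 0 -2 0;0 0 -2 0;0 0 0 0;0 0 0 0;0 0 0 0", "claw": 5, "force": 40}}

```text
t: 11.92
eef_pos: [0.5599, 0.2463, 0.0238]
tool_rot: [0.001, -0.176, 0.984, -0.001]
contact_force: [-4.8, -5.2, 19.4]
gripper_width: 0.221
grasp_force: 38.7
```

>>> {"fn": "carry_out", "kwargs": {"rows": "0 0 10 0;0 0 50 0;0 0 60 0;0 0 60 0;-1 -20 1 -4;-2 -45 0 -5;-2 -50 0 -5;0 -45 0 -4;0 -31 0 0;0 0 0 0"}}

```text
t: 13.18
eef_pos: [0.5537, 0.0506, 0.2008]
tool_rot: [-0.001, -0.016, 1.0, -0.001]
contact_force: [0.5, 0.2, -0.2]
gripper_width: 0.218
grasp_force: 40.4
```

Run:
```python
from h import *
o=get_obs(); print(o["t"],np.round(o["eef_pos"],4),o["tool_rot"],o["contact_force"],o["gripper_width"],o["grasp_force"])
c=read_camera("wrist"); s=read_camera("scene")
a=c["img"]; b=cv2.resize(s["img"][120:280,150:363],(560,420))
cv2.imwrite("pics/m4.png",cv2.resize(np.vstack([a,b]),None,fx=.7,fy=.7))
```

```text
13.175 [0.5537 0.0506 0.2008] [-0.00105937 -0.01636116  0.99986499 -0.00108804] [ 0.45752958  0.20404036 -0.19575202] 0.21760014898392854 40.43656289577484
```

View pics/m4.png

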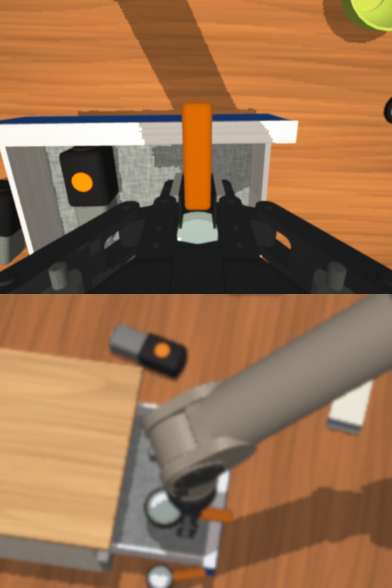

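>>> {"fn": "carry_out", "kwargs": {"rows": "20 3 -3 0;23 3 -8 0;3 0 -20 0;0 0 -25 0;0 0 -11 0;0 0 -5 0;0 0 -2 0;0 0 0 0"}}

```text
t: 14.28
eef_pos: [0.6006, 0.0611, 0.1286]
tool_rot: [0.0, -0.02, 1.0, 0.0]
contact_force: [0.5, -0.2, -1.1]
gripper_width: 0.218
grasp_force: 40.4
```

>>> {"fn": "carry_out", "kwargs": {"rows": "0 0 -2 0;0 0 -1 0;0 0 -1 0;0 0 0 0"}}

```text
t: 14.78
eef_pos: [0.6002, 0.0609, 0.1239]
tool_rot: [-0.0, -0.02, 1.0, 0.0]
contact_force: [0.2, 0.5, -1.3]
gripper_width: 0.221
grasp_force: 40.4
```

>>> {"fn": "carry_out", "kwargs": {"rows": "0 0 -1 0;0 0 -1 0;0 0 0 0"}}

```text
t: 15.15
eef_pos: [0.601, 0.061, 0.1228]
tool_rot: [0.001, -0.02, 1.0, -0.0]
contact_force: [-0.0, -0.5, 4.7]
gripper_width: 0.221
grasp_force: 41.1
```

>>> {"fn": "carry_out", "kwargs": {"rows": "0 0 0 0;0 0 0 0;0 0 0 0", "claw": 38}}

```text
t: 15.52
eef_pos: [0.6001, 0.0609, 0.1218]
tool_rot: [-0.0, -0.02, 1.0, 0.0]
contact_force: [-0.2, -0.2, 0.5]
gripper_width: 0.446
grasp_force: 0.0
```

>>> {"fn": "carry_out", "kwargs": {"rows": "0 0 10 0;0 0 40 0;-10 0 50 -5;-30 -10 20 -10;-40 -14 0 -10;-40 -14 0 -10;-25 -14 0 -10;-15 -14 0 -10;0 0 0 -10;0 0 0 -10"}}

```text
t: 16.77
eef_pos: [0.4402, -0.0051, 0.2428]
tool_rot: [0.001, 0.595, 0.803, 0.0]
contact_force: [0.1, 0.2, 0.2]
gripper_width: 0.446
grasp_force: 0.0
```

>>> {"fn": "carry_out", "kwargs": {"rows": "0 0 0 -10;0 0 -50 -5;0 0 -50 0;0 0 -30 0;0 0 0 0", "claw": 85.4}}

```text
t: 17.4
eef_pos: [0.439, -0.0048, 0.111]
tool_rot: [-0.001, 0.693, 0.721, -0.001]
contact_force: [-0.0, -0.2, 0.7]
gripper_width: 0.998
grasp_force: 0.0
```

Run:
```python
from h import *
o=get_obs(); print(o["t"],np.round(o["q"],2),np.round(o["eef_pos"],4),o["tool_rot"],o["contact_force"],o["gripper_width"],o["grasp_force"])
s=read_camera("scene"); t=read_camera("top")
a=cv2.resize(t["img"][120:280,150:363],(560,420)); b=cv2.resize(s["img"][120:280,150:363],(560,420))
cv2.imwrite("pics/m5.png",cv2.resize(np.vstack([a,b]),None,fx=.7,fy=.7))
```

```text
17.4 [ 0.34  0.35 -0.55  2.19  0.29  0.67 -0.37] [ 0.439  -0.0048  0.111 ] [-0.0014665   0.69277919  0.72114745 -0.00109585] [-0.00106178 -0.19618451  0.72454553] 0.9984574386029301 0.0
```

View pics/m5.png

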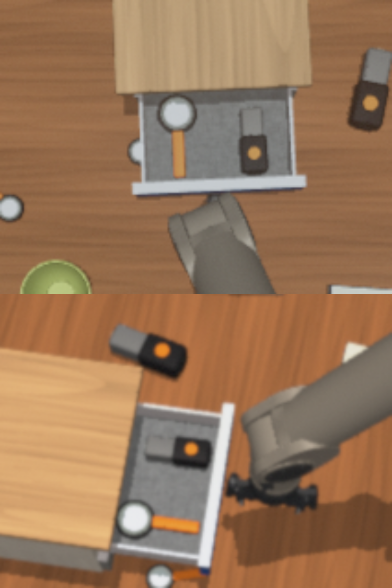

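>>> {"fn": "carry_out", "kwargs": {"rows": "6 0 0 0;8 0 0 0;8 0 0 0;12 1 0 0;15 1 0 0;15 1 0 0;15 1 0 0;15 1 0 0;15 1 0 0;15 1 0 0"}}

```text
t: 18.75
eef_pos: [0.5652, 0.002, 0.1119]
tool_rot: [-0.0, 0.693, 0.721, -0.0]
contact_force: [-2.0, -0.8, 0.2]
gripper_width: 1.002
grasp_force: 0.0
```

>>> {"fn": "carry_out", "kwargs": {"rows": "15 1 0 0;12 0 0 0;10 0 0 0;8 0 0 0;5 0 0 0;0 0 0 0"}}

```text
t: 19.5
eef_pos: [0.6156, 0.003, 0.1124]
tool_rot: [0.001, 0.693, 0.721, 0.001]
contact_force: [-0.2, 0.1, 0.1]
gripper_width: 1.0
grasp_force: 0.0
```

```bash
cat > d.py <<'E'
from h import *
import sys
o=get_obs(); print(o["t"],np.round(o["eef_pos"],4),np.round(o["contact_force"],1),np.round(o["torque"],2))
for n in ["scene","top"]:
    c=read_camera(n)
    for th,z in [("drawer_face",.125),("board_edge",.22)]:
        for p in place_of(n,th)[:2]: print(n,th,round(p["confidence"],2),np.round(p["centre"]),np.round(pix2world(c,p["centre"],z),3))
    if n=="scene": cv2.imwrite(sys.argv[1],cv2.resize(c["img"][140:300,110:323],(784,588),interpolation=cv2.INTER_CUBIC))
E
python3 d.py pics/d1.png
```

```text
19.5 [0.6156 0.003  0.1124] [-0.2  0.1  0.1] [-0.02 -0.01  0.06]
scene board_edge 0.92 [220. 209.] [ 0.666 -0.004  0.22 ]
scene board_edge 0.6 [306. 333.] [0.365 0.292 0.22 ]
top board_edge 0.96 [264. 169.] [0.669 0.008 0.22 ]
```

View pics/d1.png

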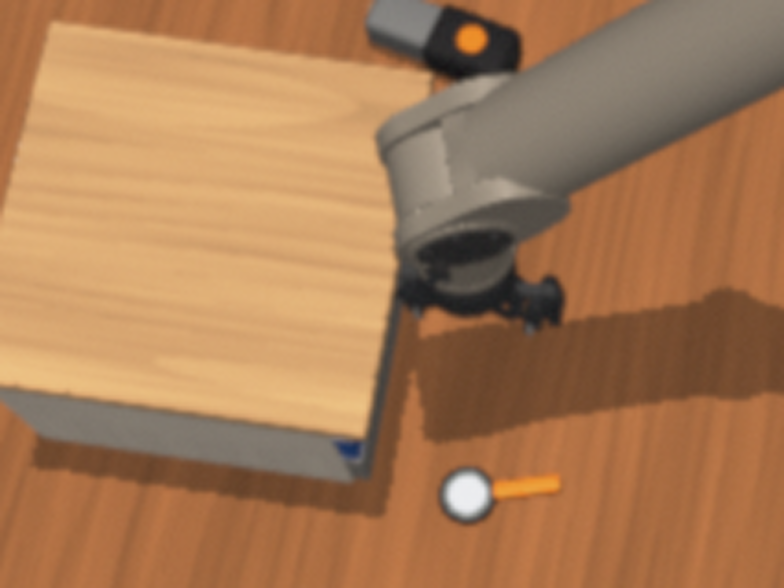

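>>> {"fn": "carry_out", "kwargs": {"rows": "2 0 0 0;2 0 0 0;1 0 0 0;0 0 0 0"}}

```text
t: 20.3
eef_pos: [0.616, 0.0026, 0.111]
tool_rot: [-0.002, 0.693, 0.721, -0.003]
contact_force: [-10.1, -0.5, 4.3]
gripper_width: 0.999
grasp_force: 0.0
```

>>> {"fn": "carry_out", "kwargs": {"rows": "2 0 0 0;1 0 0 0;0 0 0 0"}}

```text
t: 20.68
eef_pos: [0.6158, 0.0024, 0.1099]
tool_rot: [-0.004, 0.693, 0.721, -0.006]
contact_force: [-18.9, -1.8, 5.3]
gripper_width: 0.996
grasp_force: 0.0
```

>>> {"fn": "carry_out", "kwargs": {"rows": "-10 0 0 0;-30 0 0 0;-50 -5 30 0;-15 -40 40 5;0 -50 0 10;0 -50 0 10;0 -50 0 10;0 -50 0 10;20 -25 0 10;40 0 0 10", "claw": 85.4}}

```text
t: 21.92
eef_pos: [0.5764, -0.2719, 0.182]
tool_rot: [0.0, 0.198, 0.98, -0.001]
contact_force: [2.3, -0.4, 0.4]
gripper_width: 0.999
grasp_force: 0.0
```

>>> {"fn": "carry_out", "kwargs": {"rows": "45 0 0 9;45 0 0 0;10 0 0 0;0 0 0 0"}}

```text
t: 22.42
eef_pos: [0.6773, -0.2667, 0.1817]
tool_rot: [-0.0, 0.12, 0.993, 0.0]
contact_force: [-0.4, 0.1, -0.2]
gripper_width: 0.998
grasp_force: 0.0
```

Run:
```python
from h import *
o=get_obs(); print(o["t"],np.round(o["eef_pos"],4),o["tool_rot"],o["contact_force"])
for n in ["wrist","top","scene"]:
  c=read_camera(n)
  for p in outline_of(n,"pocket_scope"):
    v,u=np.nonzero(p["pixels"])
    if len(u)<9: continue
    w=np.array([pix2world(c,x,.042)[:2] for x in zip(u,v)]); r=cv2.minAreaRect((w*1000).astype(np.float32)); print(n,round(p["confidence"],2),np.round(p["centre"]),r,np.round(w.mean(0),3))
  if n!="wrist":
    for p in place_of(n,"drawer_face")[:2]: print(n,p["confidence"],pix2world(c,p["centre"],.125))
```

```text
22.425 [ 0.6773 -0.2667  0.1817] [-8.08596035e-05  1.19553592e-01  9.92827735e-01  1.46188820e-04] [-0.44795724  0.11169281 -0.18233383]
wrist 0.59 [283. 223.] ((707.8373413085938, -273.5943298339844), (56.445316314697266, 143.50779724121094), 77.8083267211914) [ 0.7   -0.271]
top 0.95 [347. 178.] ((705.6197509765625, -266.4556884765625), (60.11167907714844, 147.8529052734375), 79.99560546875) [ 0.684 -0.26 ]
top 0.34 [348. 287.] ((331.3833312988281, -263.61444091796875), (156.72006225585938, 64.32526397705078), 86.19306945800781) [ 0.33  -0.262]
scene 0.8 [232. 151.] ((707.2867431640625, -267.2587585449219), (67.37019348144531, 149.8734130859375), 77.72755432128906) [ 0.703 -0.262]
scene 0.5 [280. 106.] ((585.5492553710938, -468.115966796875), (191.4611053466797, 117.03569030761719), 9.834169387817383) [ 0.577 -0.466]
```

>>> {"fn": "carry_out", "kwargs": {"rows": "6 -1 -40 1;0 0 -50 0;0 0 -40 0;0 0 -12 0;0 0 -5 0;0 0 0 0"}}

```text
t: 23.58
eef_pos: [0.6843, -0.2682, 0.0366]
tool_rot: [0.001, 0.111, 0.994, -0.0]
contact_force: [0.6, 0.4, 0.3]
gripper_width: 0.999
grasp_force: 0.0
```

>>> {"fn": "carry_out", "kwargs": {"rows": "0 0 0 0;0 0 0 0;0 0 0 0;0 0 0 0;0 0 0 0", "claw": 30, "force": 60}}

```text
t: 24.2
eef_pos: [0.6842, -0.2684, 0.0367]
tool_rot: [0.001, 0.111, 0.994, -0.0]
contact_force: [-1.1, -0.5, 6.1]
gripper_width: 0.656
grasp_force: 65.5
```

>>> {"fn": "carry_out", "kwargs": {"rows": "0 0 20 0;0 0 40 0;-30 0 40 0;-50 0 0 0;-50 10 0 0;-20 45 0 5;0 50 0 5;0 55 0 5;0 55 0 0;0 35 0 0"}}

```text
t: 25.45
eef_pos: [0.5329, -0.0149, 0.1362]
tool_rot: [0.0, -0.021, 1.0, 0.0]
contact_force: [0.4, 0.2, -2.7]
gripper_width: 0.656
grasp_force: 64.6
```

>>> {"fn": "carry_out", "kwargs": {"rows": "0 14 0 0;0 0 0 0;0 0 0 0"}}

```text
t: 25.82
eef_pos: [0.5333, -0.0062, 0.1349]
tool_rot: [-0.0, -0.018, 1.0, -0.001]
contact_force: [-0.5, -0.6, -2.9]
gripper_width: 0.652
grasp_force: 64.6
```

```bash
python3 d.py pics/d2.png
python3 - <<'E'
from h import *
print(get_obs()["tool_rot"],get_obs()["gripper_width"]);t=cv2.imread("pics/d2.png"); a=cv2.resize(read_camera("top")["img"][120:280,150:363],(523,392)); b=cv2.resize(t,(523,392)); c=cv2.resize(read_camera("wrist")["img"],(523,392))
cv2.imwrite("pics/d3.png",cv2.resize(np.hstack([b,a]),(800,300)))
E
```

```text
25.825 [ 0.5333 -0.0062  0.1349] [-0.5 -0.6 -2.9] [-0.05  0.07 -0.05]
scene drawer_face 0.34 [218. 229.] [0.674 0.03  0.125]
scene board_edge 0.96 [221. 208.] [ 0.663 -0.006  0.22 ]
top drawer_face 0.42 [263. 167.] [0.693 0.014 0.125]
top board_edge 0.76 [264. 167.] [0.675 0.006 0.22 ]
[-9.21829882e-05 -1.89839852e-02  9.99819782e-01 -6.11286650e-05] 0.6536109377961258
```

View pics/d3.png

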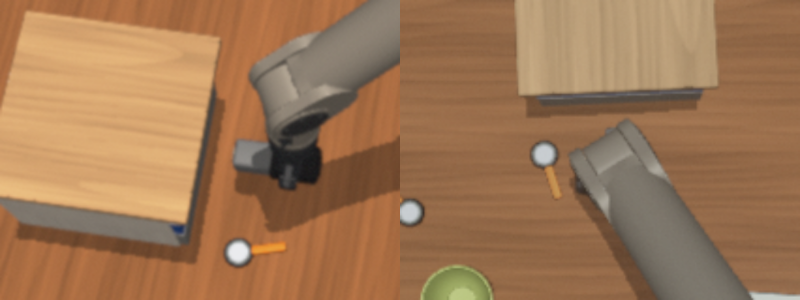

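>>> {"fn": "carry_out", "kwargs": {"rows": "10 1 0 0;15 0 0 0;10 1 0 0;4 0 0 0;3 0 0 0;3 0 0 0;3 0 0 0;2 0 0 0;2 0 0 0"}}

```text
t: 27.35
eef_pos: [0.5853, -0.0021, 0.135]
tool_rot: [-0.0, -0.02, 1.0, -0.0]
contact_force: [-0.7, 0.1, -3.1]
gripper_width: 0.652
grasp_force: 64.6
```

>>> {"fn": "carry_out", "kwargs": {"rows": "2 0 0 0;2 0 0 0;0 0 0 0"}}

```text
t: 27.72
eef_pos: [0.5894, -0.0021, 0.135]
tool_rot: [0.0, -0.02, 1.0, 0.0]
contact_force: [-0.0, 1.2, -2.9]
gripper_width: 0.649
grasp_force: 64.6
```

>>> {"fn": "carry_out", "kwargs": {"rows": "2 0 0 0;2 0 0 0;2 0 0 0;0 0 0 0"}}

```text
t: 28.22
eef_pos: [0.5944, -0.0021, 0.1346]
tool_rot: [-0.001, -0.02, 1.0, -0.0]
contact_force: [-5.0, -0.8, -1.7]
gripper_width: 0.651
grasp_force: 64.8
```

>>> {"fn": "carry_out", "kwargs": {"rows": "2 0 0 0;2 0 0 0;0 0 0 0"}}

```text
t: 28.6
eef_pos: [0.5946, -0.0018, 0.1338]
tool_rot: [-0.005, -0.02, 1.0, -0.001]
contact_force: [-16.2, -0.4, 4.6]
gripper_width: 0.655
grasp_force: 65.1
```

Run:
```python
from h import *
c=read_camera("scene");a=c["img"][210:270,130:250]
t=read_camera("top")["img"][150:190,205:325]
for y,x in [(.13,0),(.13,.0895)]: pass
print([(round(o,3),np.round(proj(c,[.510+(.1795-o)*.999-.138*.044,-.007+.138+(.1795-o)*.044,.13]))-[130,210]) for o in (0,.015,.18)])
cv2.imwrite("pics/d4.png",np.vstack([cv2.resize(a,(720,360),interpolation=cv2.INTER_CUBIC),cv2.resize(t,(720,240),interpolation=cv2.INTER_CUBIC)]))
```

```text
[(0, array([76., 52.])), (0.015, array([81., 53.])), (0.18, array([137.,  61.]))]
```

View pics/d4.png

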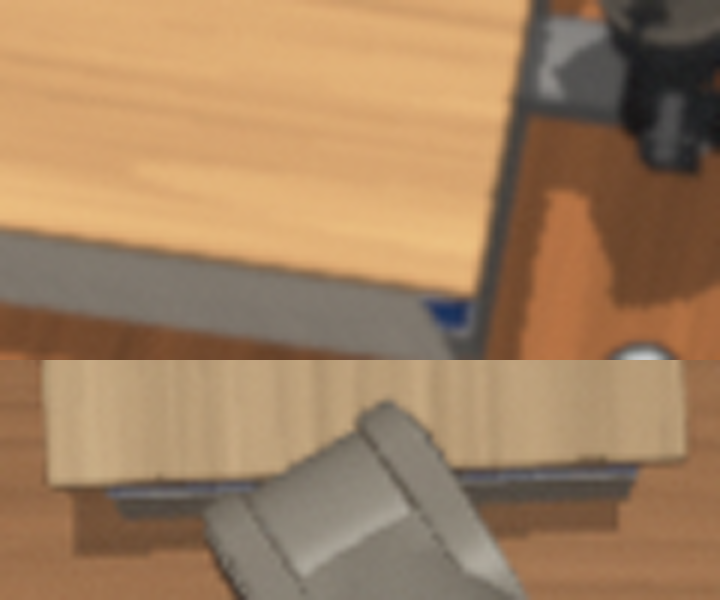

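Run:
```python
from h import *
c=read_camera("top");s=read_camera("scene")
for o in (0,.008,.017):
  for v in (.138,-.138):
    P=lambda z:[.510+(.1795-o)*.999-v*.044,-.007+v+(.1795-o)*.044,z]
    print(o,v,"face top/bot top-crop:",[np.round((proj(c,P(z))-[205,150])*6+[0,360]) for z in (.16,.092)],"scene:",[np.round((proj(s,P(z))-[130,210])*6) for z in (.16,.092)])
```

```text
0 0.138 face top/bot top-crop: [array([ 90., 470.]), array([106., 494.])] scene: [array([451., 301.]), array([466., 332.])]
0 -0.138 face top/bot top-crop: [array([650., 446.]), array([640., 472.])] scene: [array([ 552., -225.]), array([ 562., -176.])]
0.008 0.138 face top/bot top-crop: [array([ 91., 486.]), array([107., 510.])] scene: [array([467., 304.]), array([482., 334.])]
0.008 -0.138 face top/bot top-crop: [array([650., 462.]), array([641., 487.])] scene: [array([ 567., -223.]), array([ 577., -174.])]
0.017 0.138 face top/bot top-crop: [array([ 91., 504.]), array([107., 527.])] scene: [array([486., 306.]), array([500., 337.])]
0.017 -0.138 face top/bot top-crop: [array([651., 480.]), array([642., 504.])] scene: [array([ 585., -221.]), array([ 594., -172.])]
```

>>> {"fn": "carry_out", "kwargs": {"rows": "-8 0 0 0;-20 -1 0 0;-40 0 0 0;-20 0 0 0"}}

```text
t: 29.3
eef_pos: [0.51, -0.0031, 0.1351]
tool_rot: [0.0, -0.02, 1.0, -0.0]
contact_force: [0.3, -0.6, -3.1]
gripper_width: 0.652
grasp_force: 64.4
```

Run:
```python
from h import *
print(get_obs()["eef_pos"])
c=read_camera("scene");a=c["img"][210:270,130:250]
t=read_camera("top")["img"][150:190,205:325]
cv2.imwrite("pics/d5.png",np.vstack([cv2.resize(a,(720,360),interpolation=cv2.INTER_CUBIC),cv2.resize(t,(720,240),interpolation=cv2.INTER_CUBIC)]))
# blue extent / strip brightness profile
im=read_camera("top")["img"].astype(int)
for u in (230,240,300): print(u,[tuple(im[r,u]) for r in range(165,178)])
b=cv2.imread("pics/top0.png")
```

```text
[ 0.50995507 -0.00312292  0.13506992]
230 [(np.int64(116), np.int64(151), np.int64(180)), (np.int64(116), np.int64(152), np.int64(180)), (np.int64(117), np.int64(152), np.int64(180)), (np.int64(113), np.int64(150), np.int64(178)), (np.int64(101), np.int64(134), np.int64(161)), (np.int64(63), np.int64(80), np.int64(98)), (np.int64(87), np.int64(90), np.int64(96)), (np.int64(108), np.int64(110), np.int64(116)), (np.int64(61), np.int64(70), np.int64(81)), (np.int64(63), np.int64(73), np.int64(82)), (np.int64(61), np.int64(73), np.int64(85)), (np.int64(59), np.int64(77), np.int64(99)), (np.int64(58), np.int64(84), np.int64(116))]
240 [(np.int64(114), np.int64(150), np.int64(178)), (np.int64(114), np.int64(150), np.int64(178)), (np.int64(115), np.int64(151), np.int64(179)), (np.int64(112), np.int64(146), np.int64(175)), (np.int64(95), np.int64(126), np.int64(151)), (np.int64(70), np.int64(78), np.int64(92)), (np.int64(92), np.int64(85), np.int64(89)), (np.int64(86), np.int64(92), np.int64(99)), (np.int64(63), np.int64(72), np.int64(83)), (np.int64(66), np.int64(74), np.int64(83)), (np.int64(65), np.int64(76), np.int64(91)), (np.int64(60), np.int64(81), np.int64(108)), (np.int64(56), np.int64(81), np.int64(114))]
300 [(np.int64(111), np.int64(148), np.int64(175)), (np.int64(101), np.int64(134), np.int64(160)), (np.int64(65), np.int64(82), np.int64(101)), (np.int64(82), np.int64(85), np.int64(92)), (np.int64(100), np.int64(102), np.int64(109)), (np.int64(63), np.int64(72), np.int64(81)), (np.int64(63), np.int64(72), np.int64(82)), (np.int64(59), np.int64(70), np.int64(82)), (np.int64(59), np.int64(76), np.int64(100)), (np.int64(57), np.int64(82), np.int64(116)), (np.int64(61), np.int64(85), np.int64(117)), (np.int64(58), np.int64(85), np.int64(117)), (np.int64(57), np.int64(81), np.int64(116))]
```

>>> {"fn": "carry_out", "kwargs": {"rows": "0 -35 0 0;0 -50 0 0;0 -55 0 -5;0 -55 0 -5;0 -45 0 -5;20 -20 0 0;50 -5 0 0;50 0 0 0;40 0 -10 0;14 0 -20 0"}}

```text
t: 30.7
eef_pos: [0.6899, -0.2677, 0.1054]
tool_rot: [0.003, 0.111, 0.994, 0.0]
contact_force: [0.1, -0.3, -2.6]
gripper_width: 0.647
grasp_force: 64.8
```

>>> {"fn": "carry_out", "kwargs": {"rows": "0 0 -30 0;0 0 -20 0;0 0 -8 0;0 0 -4 0;0 0 -3 0;0 0 -1 0;0 0 0 0"}}

```text
t: 31.58
eef_pos: [0.6855, -0.2682, 0.0396]
tool_rot: [0.0, 0.111, 0.994, -0.0]
contact_force: [-0.4, 0.6, -3.6]
gripper_width: 0.653
grasp_force: 64.7
```

>>> {"fn": "carry_out", "kwargs": {"rows": "0 0 -1 0;0 0 -1 0;0 0 -1 0;0 0 -1 0;0 0 0 0"}}

```text
t: 32.2
eef_pos: [0.6853, -0.2681, 0.0367]
tool_rot: [-0.0, 0.111, 0.994, -0.0]
contact_force: [-6.0, 0.9, 8.3]
gripper_width: 0.652
grasp_force: 66.1
```

>>> {"fn": "carry_out", "kwargs": {"rows": "0 0 0 0;0 0 0 0;0 0 0 0;0 0 0 0", "claw": 85.4}}

```text
t: 32.7
eef_pos: [0.6853, -0.268, 0.0349]
tool_rot: [0.0, 0.111, 0.994, 0.0]
contact_force: [0.0, -0.2, -0.0]
gripper_width: 1.003
grasp_force: 0.0
```

>>> {"fn": "carry_out", "kwargs": {"rows": "0 0 15 0;0 0 40 0;0 0 60 0;-20 0 60 0;-60 0 40 0;-60 -10 0 0;-60 -20 0 0;-40 -30 0 0;0 0 0 0;0 0 0 0"}}

```text
t: 33.95
eef_pos: [0.4549, -0.3274, 0.245]
tool_rot: [0.001, 0.111, 0.994, -0.0]
contact_force: [0.2, -0.3, 0.0]
gripper_width: 1.0
grasp_force: 0.0
```

Run:
```python
from h import *
o=get_obs(); print(o["t"],o["eef_pos"],o["contact_force"])
d4=cv2.imread("pics/d4.png")
t=read_camera("top"); s=read_camera("scene"); 
new=np.vstack([cv2.resize(s["img"][210:270,130:250],(720,360),interpolation=cv2.INTER_CUBIC),cv2.resize(t["img"][150:190,205:325],(720,240),interpolation=cv2.INTER_CUBIC)])
for nm,im in [("pushing",d4),("released",cv2.imread("pics/d5.png")),("now",new)]:
    b=im[:,:,0].astype(int)-im[:,:,2]; m=b[:360]>30; v,u=np.nonzero(m); print(nm,len(u),u.min(),u.max(),v.min(),v.max(),"top col150:",[int(x) for x in im[470:520:6,150].mean(1)],"col600:",[int(x) for x in im[450:500:6,600].mean(1)])
for n,c in (("top",t),("scene",s)):
  for th,z in [("pocket_scope",.03),("stereo_microscope",.03),("green_bowl",.05),("carton",.05)]:
    for p in outline_of(n,th)[:2]:
        v,u=np.nonzero(p["pixels"]); 
        if len(u)>9: print(n,th,round(p["confidence"],2),np.round(np.mean([pix2world(c,x,z)[:2] for x in zip(u,v)],0),3))
```

```text
33.95 [ 0.45493876 -0.32743208  0.2450258 ] [ 0.17828267 -0.29683877  0.0197704 ]
pushing 617 432 465 304 326 top col150: [151, 139, 89, 88, 110, 76, 75, 74, 79] col600: [145, 114, 78, 78, 104, 88, 71, 73, 77]
released 618 432 465 304 326 top col150: [149, 138, 88, 89, 108, 75, 73, 71, 78] col600: [143, 113, 76, 73, 102, 88, 69, 72, 75]
now 608 432 465 304 326 top col150: [151, 140, 88, 89, 111, 77, 74, 73, 81] col600: [144, 115, 79, 78, 105, 89, 70, 73, 78]
top pocket_scope 0.79 [ 0.705 -0.268]
top stereo_microscope 0.79 [ 0.62  -0.498]
top green_bowl 0.76 [0.35  0.275]
top green_bowl 0.55 [ 0.617 -0.493]
top carton 0.94 [ 0.33  -0.263]
scene pocket_scope 0.93 [ 0.705 -0.27 ]
scene stereo_microscope 0.58 [ 0.606 -0.516]
scene stereo_microscope 0.25 [ 0.33  -0.269]
scene green_bowl 0.86 [0.349 0.271]
scene carton 0.67 [ 0.331 -0.26 ]
```

```bash
python3 -c "
from station import *
print(hand_in())"
```

```text
the job is handed in; nothing more can be done
None
```

The pocket microscope and the hand magnifier are in the blue drawer, both set down gently. The drawer is shut and stayed put after I let go (handed in, result not shown), but I viewed 12 pictures against the limit of 10. I also borrowed the larger pocket microscope to push the drawer the last bit, because the arm could not tilt, and then put it back. The stereo microscope, bowl and carton were never touched.

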